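# Open the descaler bottle's push-and-turn safety cap and hold it clear

### The job

Open the amber descaler bottle that is held in the drying rack: press its red safety cap down against the spring, and while it is down twist it about 60 degrees anticlockwise (seen from above) so that it comes free, then lift it off. Finish while still holding the cap in the gripper, level and directly over the bottle's mouth, with its underside about 8 cm above the mouth; do not put it down or let go. Leave the washing-up bottle, moka pot base, saucer and brush where they are.

Things in the scene. Friction and masses are not known exactly. Their poses are not given: they have to be found in the camera images.
- cap: round red ribbed push-and-turn cap, thin white ring on its flat top, on the amber bottle; 44 mm diameter, 40 mm tall, about 40 g, loose part. The top 18 mm (22 to 40 mm above its origin) is solid and round: grip it from above, any yaw; the hollow skirt below is 1 mm narrower. Origin: centre of its underside; z up along its axis.
- cap_top (a point): centre of the cap's top. Two lugs lock the cap: pulled up or turned unpressed, it stays locked. Pressed down 4.5 mm or more (6 to 8 is good, bottoms at 9 mm) it turns anticlockwise seen from above; at 52 to 68 degrees of turn it is free to lift straight up (an end stop is at 68; turn it 60). Clockwise is blocked. Turned, it rests unlocked on the spring plunger.
- bottle: amber descaler bottle with a paper label, 62 mm square, in either of the rack's two wells, firmly held (cannot turn or lift out). Origin: centre of its underside, 30 mm above the surround; z up; x parallel to the cap's x at the start. Shoulder ends at 121 mm, white neck 26 mm in diameter to 143 mm; at the start cap underside at 130 mm, cap top at 170 mm above the origin.
- mouth (a point): centre of the top of the amber bottle's neck, 143 mm above the bottle's origin; the cap at the start reaches from 13 mm below it to 27 mm above it; axes as the bottle's
- plunger (a joint): how far the sprung plunger in the neck is pressed down by the cap, m: 0 with the cap at rest or removed, 0.009 with the cap at the bottom. It takes 5 N to start and 0.9 N more for each mm (about 9 N at 4.5 mm, 13 N at 9 mm).
- rack: low wooden slatted drying rack, 240 mm (its x) by 486 mm (its y), slats' top at 30 mm, ends 55 mm tall, fixed. Origin: under its centre on the surround. Two square wells with 25 mm tall collars at y = -155 and +155 mm hold the bottles; a white soap caddy with a steel catch is on the -y end (to y = -303 mm, 89 mm tall).
- soap: bystander: round green washing-up bottle with a white cap, 62 mm in diameter, 150 mm tall, loose in the other well. Origin: centre of its underside.
- moka: bystander: stainless moka pot base, 80 mm in diameter, 72 mm tall, open on top, with a small brass valve; loose on the slats. Origin: centre of its underside.
- saucer: bystander: white espresso saucer, 108 mm in diameter, 16 mm tall, loose on the slats. Origin: centre of its underside.
- brush: bystander: green plastic scrubbing brush with white bristles down, 196 mm long, 46 mm wide, 30 mm to its back, lying along the far side of the rack. Origin: on its underside, 2.5 mm behind the bristle block, near its middle.
Not all that is in view belongs to the job. What is meant by the cap is not yellow, and is the larger of those in its own colour.

How it is judged (in metres and radians):
On the way, in this order (a step that is already met when the one before it is completed fails the run):
1. the cap is pressed down at least 4.2 mm, still at its locked angle (value of joint plunger above 0.0042 m and angle between the x axis of cap and the x axis of bottle, either way round below 0.2 rad), for 0.1 s.
2. the cap, still on the neck, is turned to its free angle (angle between the x axis of cap and the x axis of bottle, either way round above 0.87 rad and z of cap in the frame of mouth below 0 m), for 0.1 s.
At the end, for the whole second after the job is handed in: The cap is held by the fingers, still and level (within 15 degrees), its underside 40 to 130 mm above the bottle's mouth and within 35 mm of straight above it, touching nothing of the bottle (z of cap in the frame of mouth between 0.04 and 0.13 m and horizontal distance between cap and mouth below 0.035 m and angle between cap's own z axis and vertical below 0.26 rad and contact force between the fingers and cap above 1 N and contact force between cap and bottle below 0.05 N and linear speed of cap below 0.03 m/s); the arm keeps its last pose, push and grip.
It fails at once if the green washing-up bottle is shifted more than 30 mm (distance of soap from where it was at the start of the episode above 0.03 m).
It fails at once if the moka pot base is shifted more than 30 mm (distance of moka from where it was at the start of the episode above 0.03 m).
It fails at once if the saucer is shifted more than 30 mm (distance of saucer from where it was at the start of the episode above 0.03 m).
It fails at once if the scrubbing brush is shifted more than 30 mm (distance of brush from where it was at the start of the episode above 0.03 m).
It also fails if it takes over 35 s, if anything falls off the work surface, if the arm or the gripper's body presses on something with over 40 N, if the wrist force passes 120 N, or if a joint passes its speed limit or range.

### The arm

A 7-joint arm with a two-finger parallel gripper is mounted at the origin on the work surface. World frame = base frame: x ahead of the robot, y to its left, z up, the work surface at z = 0. Lengths are in mm, angles in rad, forces in N, time in s.
With the tool pointing down it reaches from about 425 to 1025 mm from the base axis. Payload 3.6 kg.
Tool frame: the origin (TCP) lies at the very end of the fingers, on their centre line; the grasp point (between the pads) lies 19 mm behind it; z points along the fingers, y is the line along which they close (so a half turn about z gives the same grasp; the last joint's range is limited). The gripper opens to 85 mm and grips with 20 to 120 N. Pads are 22 mm wide; open, the fingers measure 114 mm over their backs; the gripper's body (76 mm by 85 mm) begins 54 mm behind the grasp point. The pads swing forward as they close: fully open they stand 13 mm farther back than shut.
Start: joints at [-1.282, 0.591, 0.048, 1.609, -0.033, 0.943, -0.034], TCP at [270.797, 672.531, 231.302] pointing down, gripper open.
Joint ranges: [-2.69, 2.69], [-0.47, 2.24], [-1.27, 1.36], [0.19, 2.51], [-1.53, 4.68], [0.08, 2.07], [-3.09, 3.09]. Speed limits (rad/s): [2.57, 2.57, 3.14, 3.14, 3.14, 3.14, 3.14].

### API

Orientations are given as [roll, pitch, yaw] about the fixed x, y, z axes, in that order (R = Rz(yaw) Ry(pitch) Rx(roll)).
In Python, from cell import telemetry, snapshot, ticket, search_frame, cut_out, landmark_of gives the robot as it stands.
- The arm moves only by the tool jog_arm, never from a script. Its argument "targets" is a list of rows, each a list of 3 entries, a list of its own where there are three numbers: the shift along the tool's x, y, z in units of 0.12 m (1.0 is 0.12 m), then the turn, a rotation vector about the tool's x, y, z in units of 180 degrees (1.0 is 180 degrees), then the opening, from -1 (shut) to 1 (fully open), so that 0 is half open. A call has exactly 8 rows; each row is the pose to reach, as a shift and turn from the pose commanded when the call began, along the tool's axes at that moment, turning the shorter way round; what a row does not reach only later rows make up. A row lasts 1/10 s, in which the tool goes at most 50 mm and 8.59 degrees, less where a joint would pass 70% of its speed; a pose out of reach is approached as far as the arm can. A call with a number of a shift or a turn outside -1 to 1 is refused whole. A call with a gripper value outside its range is refused whole. The fingers move at their own pace and stop on an object; "newtons" is the grip in N (left out, the last holds). Time passes only in rows, so rows that repeat a pose let the fingers close, or fill a call up. It gives the time, the measured TCP pose, the force, the opening and the grip force at its end, in the units of the state.
- telemetry.get_state(): the state, without advancing time (a new reading comes with each control period).
- snapshot(name): name is "scene" or "top" or "wrist"; returns a dict with "image" (480x640x3 uint8, blue, green, red), "depth" (480x640 float32, mm along the optical axis (not along the pixel's ray), 0 where there is no reading), "fovy" (degrees; the focal length in pixels is half the picture's height over the tangent of half this angle, whatever the lens; pixels are square), "cx", "cy" (the principal point, pixels), "camera_from_world" (4x4, takes a point from world to camera coordinates). Camera axes: x right, y up, looking along -z (the intrinsics and any distortion apply to the point x, -y, -z); pixel columns grow to the right and rows downward; lengths in mm; the calibration is good to about 2 mm. A picture is of the moment at which its call begins.
- ticket.job_done(): hands the job in; it is judged then, once.
Trained networks look in a picture, given as the dict that the camera call returned (one of the last four; its "shot" number tells which), for a name from the list of things; names that differ only in an ending like _2 or _b are one class to them, and where a whole thing is asked for, a point or a joint stands for the part that bears it (a point fixed in the world has none). Each returns a list of dicts, best first, with "conf" (0 to 1); they miss things now and then, are a little off and sometimes report something else, mostly with a low value. They report only what shows in the picture. A call takes as long as a camera call. They do not tell look-alikes from the thing itself.
- search_frame(query, picture): "position" ([x, y, z] in mm, in the coordinates of the camera as it stood for that picture, good to about 4 mm: the middle of the surface that is visible of it).
- cut_out(query, picture): "mask" (480x640 bool, what is visible of it).
- landmark_of(query, picture): "position" ([x, y, z] in mm, in the coordinates of the camera as it stood for that picture, good to about 4 mm: a listed point, or the origin of a listed thing).
The state is a dict: "clock": time; "joint_pos": joint angles; "qd": joint speeds; "tau": joint torques, N m; "tool_pos": TCP position; "eef_rot": TCP orientation; "wrist_force": force on the tool from outside, world axes, zero at the start; "moment": the same for the moment, N m; "width": finger opening in mm; "gripper_force": force on a finger pad.
Only numpy, scipy, OpenCV 4.12 (cv2) and the standard library are available. Lean on these libraries where they do the work, as an engineer would, in place of code of your own. Each camera call takes 0.05 s, during which the arm holds its last target. There are 200 camera calls.

## Working session

There is one attempt and no reset: what is moved stays moved. The work goes in short steps, Python scripts to look and compute and a tool call to move; the robot and the scene stay as the last step left them, time stands still between calls to the robot, and variables do not carry over. Pictures are saved under pics/ and viewed, at most 10 in all, crops included, and the job is handed in when it is done.

Besides the shell and the picture viewer there is one more tool, called by a JSON object that holds its "fn" and its "kwargs". jog_arm: Moves the arm, as the interface text tells. Its arguments: {"type":"object","properties":{"targets":{"type":"array","items":{"type":"array"}},"newtons":{"type":"number"}},"required":["targets"]}

```bash
mkdir -p pics
cat > h.py <<'E'
import numpy as np, cv2
from cell import telemetry, snapshot, ticket, search_frame, cut_out, landmark_of
def w(p,s): return (np.linalg.inv(s["camera_from_world"])@np.r_[p,1])[:3]
def look(q,s,f=landmark_of):
    for d in f(q,s)[:3]: print(q,f.__name__,round(d["conf"],2),w(d["position"],s).round(1),flush=True)
def pix(s,u,v):
    f=240/np.tan(np.radians(s["fovy"]/2)); z=s["depth"][v,u]
    return w([(u-s["cx"])/f*z,-(v-s["cy"])/f*z,-z],s)
E
python3 - <<'E'
from h import *
for n in("scene","top"):
    s=snapshot(n); cv2.imwrite(f"pics/{n}.png",s["image"]); print(n)
    for q in("cap_top","cap","mouth","bottle","soap","rack","moka"): look(q,s)
    look("cap",s,search_frame)
st=telemetry.get_state(); print(st)
E
```

```text
scene
cap_top call 0.94 [577.9 291.1  26.8]
cap_top call 0.93 [560.3 122.1 202.1]
cap_top call 0.88 [472.9 300.2  41. ]
cap call 0.96 [571.3 290.6  -3.4]
cap call 0.89 [471.7 299.5   1.3]
cap call 0.79 [556.9 120.7 167.9]
bottle call 0.77 [560.5 124.8  25.5]
soap call 0.8 [ 477.7 -172.    33.5]
rack call 0.81 [515.8 -25.1   2.2]
moka call 0.97 [516.4  38.2  29.7]
cap call 0.97 [578.4 292.3  26.8]
cap call 0.59 [568.1 122.9 200.9]
top
cap_top call 0.7 [562.9 123.5 199. ]
cap_top call 0.61 [513.9 -27.   -3.6]
cap_top call 0.58 [465.3 303.9  40.3]
cap call 0.87 [560.5 119.2 160. ]
cap call 0.79 [571.9 290.   -1.6]
cap call 0.61 [ 4.692e+02  2.966e+02 -4.000e-01]
mouth call 0.65 [559.5 125.1 173. ]
bottle call 0.63 [560.3 125.6  20.1]
bottle call 0.2 [559.7 123.4 198.3]
soap call 0.68 [ 471.2 -173.1   29.1]
soap call 0.23 [511.7 -26.2  -2.7]
rack call 0.6 [512.2 -24.   -1.5]
moka call 0.82 [509.5  39.1  31.1]
cap call 0.91 [553.8 120.6 197.6]
cap call 0.76 [470.2 294.2  37.9]
cap call 0.74 [569.  285.2  29.4]
{'clock': 0.9, 'joint_pos': array([-1.28150754,  0.59118409,  0.04836932,  1.60849248, -0.03331969,
        0.942683  , -0.03366031]), 'qd': array([-0.00164918, -0.00138746, -0.00119235, -0.00074547,  0.00081519,
        0.00095002, -0.0005188 ]), 'tau': array([-7.53624554e-04, -5.48629439e+01,  1.54610295e+00, -1.98536736e+01,
        9.44258238e-03,  1.51538850e-03,  2.97076433e-06]), 'tool_pos': array([270.77261348, 672.55189999, 231.3159622 ]), 'eef_rot': array([ 3.14155461e+00, -9.40179977e-06,  2.75889068e+00]), 'wrist_force': array([-0.54345624, -0.198957  , -0.25027861]), 'moment': array([ 0.01452106,  0.02053936, -0.00472456]), 'gripper_force': 0.0, 'width': 85.43910092349032}
```

View pics/scene.png

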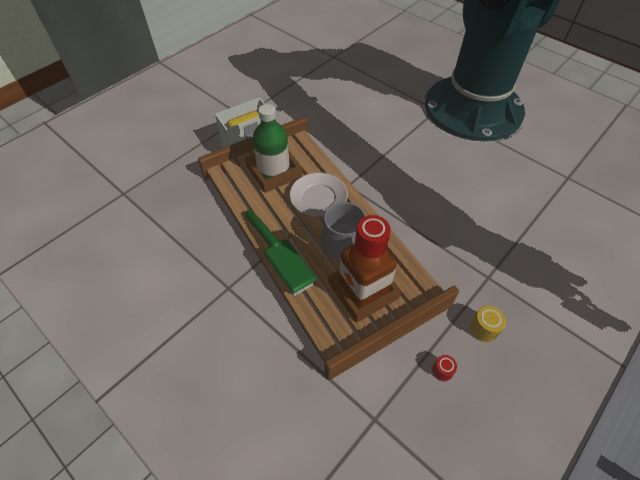

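View pics/top.png

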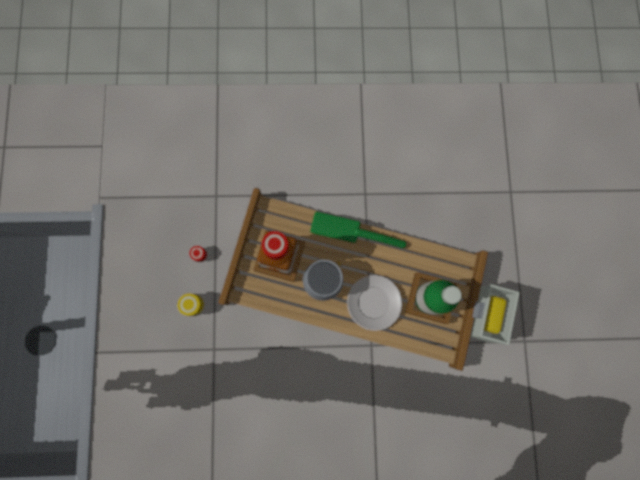

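The picture shows the amber bottle with the large red cap in the left well: pixel (275,244) in the top view, (372,230) in the scene view. The small red cap and the yellow cap on the floor are decoys. The measured cap top (561,123,200) fits the expected height of 200 mm. I'm moving above it.

{"fn": "jog_arm", "kwargs": {"targets": [[[-0.12,-0.1,-0.06],[0,0,0],1],[[-0.24,-0.2,-0.12],[0,0,0],1],[[-0.37,-0.31,-0.18],[0,0,0],1],[[-0.5,-0.42,-0.2],[0,0,0],1],[[-0.62,-0.53,-0.2],[0,0,0],1],[[-0.75,-0.63,-0.2],[0,0,0],1],[[-0.87,-0.74,-0.2],[0,0,0],1],[[-0.98,-0.83,-0.2],[0,0,0],1]]}}

```text
clock: 1.7
tool_pos: [343.5, 534.1, 255.0]
eef_rot: [-3.141, 0.0, 2.758]
wrist_force: [0.3, 0.3, -0.2]
width: 85.6
gripper_force: 0.0
```

{"fn": "jog_arm", "kwargs": {"targets": [[[-0.12,-0.1,-0.06],[0,0,0],1],[[-0.24,-0.2,-0.12],[0,0,0],1],[[-0.37,-0.31,-0.18],[0,0,0],1],[[-0.5,-0.42,-0.2],[0,0,0],1],[[-0.62,-0.53,-0.2],[0,0,0],1],[[-0.75,-0.63,-0.2],[0,0,0],1],[[-0.87,-0.74,-0.2],[0,0,0],1],[[-0.98,-0.83,-0.2],[0,0,0],1]]}}

```text
clock: 2.5
tool_pos: [415.3, 398.1, 279.5]
eef_rot: [-3.141, 0.0, 2.758]
wrist_force: [0.1, 0.7, 0.4]
width: 85.2
gripper_force: 0.0
```

{"fn": "jog_arm", "kwargs": {"targets": [[[-0.12,-0.1,-0.06],[0,0,0],1],[[-0.24,-0.2,-0.12],[0,0,0],1],[[-0.37,-0.31,-0.18],[0,0,0],1],[[-0.5,-0.42,-0.2],[0,0,0],1],[[-0.62,-0.53,-0.2],[0,0,0],1],[[-0.75,-0.63,-0.2],[0,0,0],1],[[-0.87,-0.74,-0.2],[0,0,0],1],[[-0.98,-0.83,-0.2],[0,0,0],1]]}}

```text
clock: 3.3
tool_pos: [486.9, 261.9, 303.4]
eef_rot: [-3.142, 0.0, 2.758]
wrist_force: [0.4, -0.6, -0.6]
width: 85.2
gripper_force: 0.0
```

{"fn": "jog_arm", "kwargs": {"targets": [[[-0.12,-0.1,0],[0,0,0],1],[[-0.24,-0.2,0],[0,0,0],1],[[-0.37,-0.31,0],[0,0,0],1],[[-0.5,-0.42,0],[0,0,0],1],[[-0.62,-0.53,0],[0,0,0],1],[[-0.75,-0.63,0],[0,0,0],1],[[-0.87,-0.74,0],[0,0,0],1],[[-0.98,-0.83,0],[0,0,0],1]]}}

```text
clock: 4.1
tool_pos: [558.7, 125.6, 303.4]
eef_rot: [-3.141, 0.0, 2.758]
wrist_force: [-0.6, 0.1, 0.4]
width: 85.7
gripper_force: 0.0
```

Run:
```python
from h import *
s=snapshot("wrist"); cv2.imwrite("pics/w1.png",s["image"])
for q in("cap_top","mouth","bottle"): look(q,s)
ms=cut_out("cap",s)
for m in ms[:2]:
    v,u=np.nonzero(m["mask"]); P=np.array([pix(s,a,b) for a,b in zip(u,v)]); t=P[P[:,2]>194]
    print(m["conf"],len(P),len(t)); 
    if len(t)>20: print(t.min(0),t.max(0),np.median(t,0),cv2.minEnclosingCircle(t[:,:2].astype(np.float32)))
st=telemetry.get_state(); print(st["joint_pos"].round(2),st["tool_pos"])
```

```text
cap_top call 0.81 [558.2 123.9 198.2]
cap_top call 0.75 [468.5 302.   39.3]
cap_top call 0.74 [571.7 287.8  29.5]
bottle call 0.6 [554.9 121.7  31.1]
0.81 3286 2825
[487.9176892  101.12165347 194.01717364] [581.5518713  154.906541   445.36240947] [558.48566351 123.42717408 199.84909371] ((533.2391967773438, 133.58004760742188), 50.088600158691406)
0.74 814 5
[-0.45  0.32  0.19  1.89 -0.08  0.94  0.96] [557.86753257 128.12155444 303.25581291]
```

View pics/w1.png

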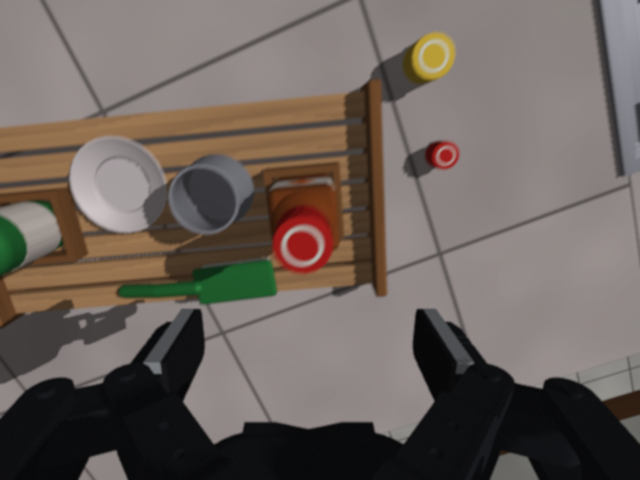

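The wrist view shows the cap centred at pixel (303,245) and standing clear. Cloud and landmark agree at (558.5,123.4,200), so I'm shifting -4 mm in y and descending.

{"fn": "jog_arm", "kwargs": {"targets": [[[-0.012,-0.031,0.1],[0,0,0],1],[[-0.012,-0.031,0.22],[0,0,0],1],[[-0.012,-0.031,0.34],[0,0,0],1],[[-0.012,-0.031,0.46],[0,0,0],1],[[-0.012,-0.031,0.58],[0,0,0],1],[[-0.012,-0.031,0.7],[0,0,0],1],[[-0.012,-0.031,0.8],[0,0,0],1],[[-0.012,-0.031,0.9],[0,0,0],1]]}}

```text
clock: 5.15
tool_pos: [557.7, 123.8, 194.1]
eef_rot: [-3.141, -0.001, 2.76]
wrist_force: [0.1, 0.7, 0.1]
width: 85.3
gripper_force: 0.0
```

{"fn": "jog_arm", "kwargs": {"targets": [[[0,0,0.06],[0,0,0],1],[[0,0,0.12],[0,0,0],1],[[0,0,0.18],[0,0,0],1],[[0,0,0.225],[0,0,0],1],[[0,0,0.225],[0,0,0],1],[[0,0,0.225],[0,0,0],0.6],[[0,0,0.225],[0,0,0],0.4],[[0,0,0.225],[0,0,0],0.3]], "newtons": 60}}

```text
clock: 5.95
tool_pos: [558.6, 123.3, 168.7]
eef_rot: [3.141, 0.001, 2.759]
wrist_force: [0.2, -0.1, 0.1]
width: 55.7
gripper_force: 0.0
```

Run:
```python
from h import *
s=snapshot("wrist"); cv2.imwrite("pics/w2.png",s["image"])
st=telemetry.get_state(); print(st["joint_pos"].round(2),st["tool_pos"],st["wrist_force"],st["width"],st["eef_rot"])
```

```text
[-0.41  0.49  0.16  2.02 -0.12  0.65  1.01] [558.53683381 123.3310359  168.67198321] [-1.24526592 -0.15541522  0.35537405] 55.738508664439586 [3.14111260e+00 5.93818280e-04 2.75879287e+00]
```

View pics/w2.png

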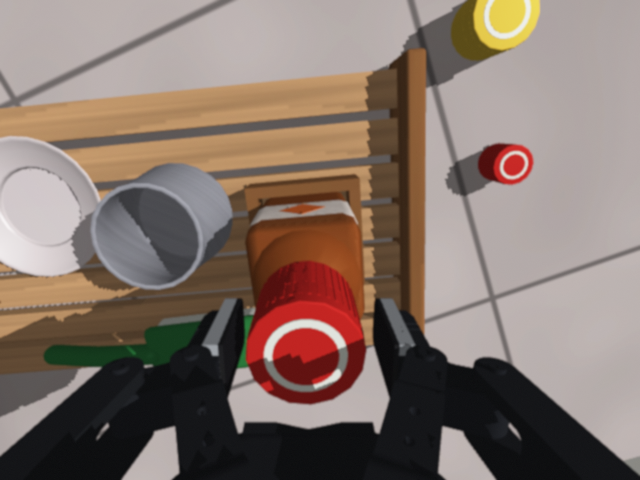

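The cap sits centred between the fingers at about (306,350). I'm closing on it, then pressing.

{"fn": "jog_arm", "kwargs": {"targets": [[[0,0,0],[0,0,0],-1],[[0,0,0],[0,0,0],-1],[[0,0,0],[0,0,0],-1],[[0,0,0],[0,0,0],-1],[[0,0,0],[0,0,0],-1],[[0,0,0],[0,0,0],-1],[[0,0,0],[0,0,0],-1],[[0,0,0],[0,0,0],-1]], "newtons": 80}}

```text
clock: 6.8
tool_pos: [558.3, 122.9, 168.6]
eef_rot: [-3.141, 0.0, 2.759]
wrist_force: [-1.1, -1.6, 5.2]
width: 42.5
gripper_force: 80.3
```

{"fn": "jog_arm", "kwargs": {"targets": [[[0,0,0.01],[0,0,0],-1],[[0,0,0.02],[0,0,0],-1],[[0,0,0.03],[0,0,0],-1],[[0,0,0.04],[0,0,0],-1],[[0,0,0.05],[0,0,0],-1],[[0,0,0.06],[0,0,0],-1],[[0,0,0.06],[0,0,0],-1],[[0,0,0.06],[0,0,0],-1]]}}

```text
clock: 7.6
tool_pos: [558.3, 122.9, 162.1]
eef_rot: [-3.141, -0.0, 2.758]
wrist_force: [-3.8, -2.1, 10.3]
width: 42.0
gripper_force: 80.6
```

Pressed about 6 mm (10.3 N matches the spring). Now turning anticlockwise, which is negative about tool z.

{"fn": "jog_arm", "kwargs": {"targets": [[[0,0,0.008],[0,0,-0.02],-1],[[0,0,0.008],[0,0,-0.04],-1],[[0,0,0.008],[0,0,-0.06],-1],[[0,0,0.008],[0,0,-0.085],-1],[[0,0,0.008],[0,0,-0.11],-1],[[0,0,0.008],[0,0,-0.135],-1],[[0,0,0.008],[0,0,-0.16],-1],[[0,0,0.008],[0,0,-0.17],-1]]}}

```text
clock: 8.4
tool_pos: [558.7, 123.4, 161.5]
eef_rot: [3.141, 0.001, -2.989]
wrist_force: [-3.5, -1.5, 11.7]
width: 42.3
gripper_force: 80.8
```

{"fn": "jog_arm", "kwargs": {"targets": [[[0,0,0],[0,0,-0.025],-1],[[0,0,0],[0,0,-0.05],-1],[[0,0,0],[0,0,-0.075],-1],[[0,0,0],[0,0,-0.1],-1],[[0,0,0],[0,0,-0.125],-1],[[0,0,0],[0,0,-0.15],-1],[[0,0,0],[0,0,-0.168],-1],[[0,0,0],[0,0,-0.168],-1]]}}

```text
clock: 9.2
tool_pos: [558.5, 123.2, 161.4]
eef_rot: [-3.141, 0.0, -2.462]
wrist_force: [-3.7, -2.2, 11.5]
width: 42.2
gripper_force: 80.8
```

Run:
```python
from h import *
s=snapshot("scene")
st=telemetry.get_state(); print(st)
```

```text
{'clock': 9.25, 'joint_pos': array([-0.190611  ,  0.49505669, -0.14364352,  2.01023377,  0.11379768,
        0.64330418,  1.84148138]), 'qd': array([-0.00402945,  0.00056062,  0.00507341,  0.00163807, -0.00026158,
        0.00044598, -0.00234281]), 'tau': array([-4.56645750e-01, -3.84306228e+01, -1.11822914e+00, -1.38647318e+01,
       -1.19968951e-01, -1.06670514e+00, -2.25264975e-02]), 'tool_pos': array([558.52487346, 123.21140583, 161.42016034]), 'eef_rot': array([-3.14134366e+00,  3.59074275e-04, -2.46253856e+00]), 'wrist_force': array([-3.30497731, -0.84236196, 11.00525719]), 'moment': array([-0.4231496 ,  0.62645876,  0.02274507]), 'gripper_force': 80.83856648532674, 'width': 42.10549757787003}
```

The tool turned 60.9°. I'll lift a little and check the force.

{"fn": "jog_arm", "kwargs": {"targets": [[[0,0,-0.015],[0,0,0],-1],[[0,0,-0.03],[0,0,0],-1],[[0,0,-0.045],[0,0,0],-1],[[0,0,-0.06],[0,0,0],-1],[[0,0,-0.07],[0,0,0],-1],[[0,0,-0.08],[0,0,0],-1],[[0,0,-0.09],[0,0,0],-1],[[0,0,-0.1],[0,0,0],-1]]}}

```text
clock: 10.05
tool_pos: [558.1, 123.2, 171.6]
eef_rot: [3.141, -0.001, -2.463]
wrist_force: [0.2, -1.5, -1.5]
width: 42.2
gripper_force: 80.9
```

{"fn": "jog_arm", "kwargs": {"targets": [[[0,0,-0.06],[0,0,0],-1],[[0,0,-0.16],[0,0,0],-1],[[0,0,-0.28],[0,0,0],-1],[[0,0,-0.4],[0,0,0],-1],[[0,0,-0.52],[0,0,0],-1],[[0,0,-0.63],[0,0,0],-1],[[0,0,-0.71],[0,0,0],-1],[[0,0,-0.75],[0,0,0],-1]]}}

```text
clock: 10.85
tool_pos: [558.8, 123.7, 263.6]
eef_rot: [-3.141, 0.002, -2.462]
wrist_force: [0.7, -0.1, -0.2]
width: 41.8
gripper_force: 81.1
```

Run:
```python
from h import *
s=snapshot("scene"); cv2.imwrite("pics/s2.png",s["image"])
for q in("cap","mouth","bottle"): look(q,s)
st=telemetry.get_state(); print(st["tool_pos"],st["wrist_force"],st["width"],st["gripper_force"],st["clock"])
```

```text
cap call 0.8 [572.4 291.6   0.7]
cap call 0.72 [559.4 121.1 257. ]
cap call 0.69 [468.9 302.7   2.1]
mouth call 0.7 [560.2 123.1 173.2]
mouth call 0.16 [516.7 -23.6   2.1]
bottle call 0.72 [557.5 125.   26.6]
bottle call 0.42 [604.  -30.2  29.8]
bottle call 0.39 [ 475.6 -175.7   34.8]
[557.92265175 123.18485813 261.75350636] [ 0.28173708  0.6408739  -0.41279869] 42.00853731225223 81.09334750799462 11.05
```

View pics/s2.png

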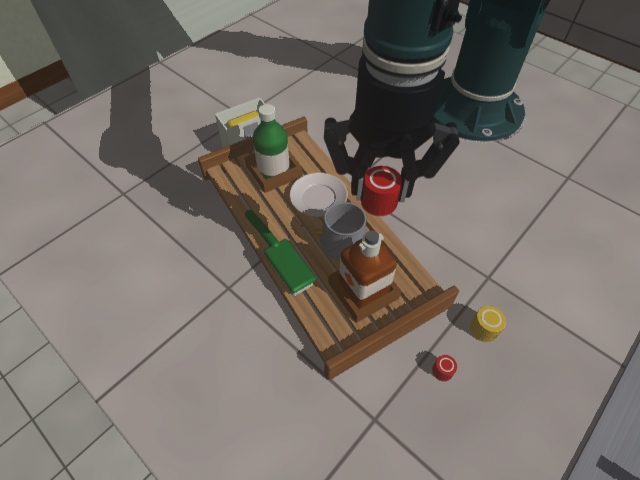

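The cap is held level at (381,190), above the bare neck at (372,243). Its underside measures about 84 mm above the mouth, and nothing else has moved.

```bash
python3 -c "
from cell import ticket; print(ticket.job_done())"
```

```text
the job is handed in; nothing more can be done
None
```

The cap was pressed about 6 mm, turned about 61° anticlockwise and lifted off; it is held level about 8 cm above the bottle's mouth, and the job is handed in at about 11 s (no verdict was returned).

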